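Load the billet carriage and hold its index plunger out

TASK

Feed the three round steel blanks from the in-feed deck, kept standing, into single file between the carriage's guide rods, closed up against each other and against the brick stop at the far end. Then take the black knob of the index plunger, pull it straight up to the end of its travel so that the pin is clear of its hole in the carriage, and finish like that, still holding the knob up, so that I can run the carriage into the heating coil myself: leave the carriage where it stands. Do not disturb the other tools and parts lying about.

Things in the scene. Friction and masses are not known exactly. Their poses are not given: they have to be found in the camera images.
- feed_table: bench feed table of an induction heater, fixed; grey base plate 220 x 640 mm. Origin on the bench top (z = 0) under the lane's centre line, at the narrow end of the lead-in. Its -y is the feed direction: deck (y +18 to +280 mm), carriage, then copper coil and grey heat station (y below -0.21; 185 mm tall). z up. Deck top 28 mm above the bench, carriage top 1 mm lower
- deck (a point): middle of the top of the steel in-feed deck, a flat plate without edges, 240 mm in x, 262 mm in y (feed_table y +18 to +280 mm), 28 mm above the bench; axes as feed_table. Besides blanks and lead-in only low parts (24 mm or less) lie on it
- mouth (a point): narrow end of the lead-in, deck level, on the lane's centre line (feed_table origin); axes as feed_table. Lead-in: 8 mm rods, up to 36 mm above the deck, flaring from 41 mm apart (clear) here to about 112 mm apart at feed_table y = +60 mm, posts behind them
- stop (a point): middle of the brick stop's face at the carriage's top (feed_table y = -104 mm with the carriage at its loading place); axes as feed_table: a blank in the lane has y > 0 here. Lane on the carriage: 8 mm guide rods 41 mm apart (clear), up to 36 mm above it. Three blanks in file have centres 19, 57 and 95 mm from the stop, the last one's back then 10 mm before the lead-in's narrow end
- blank_a: dark steel blank, a solid round bar end 38 mm in diameter and 52 mm tall, about 0.46 kg (0.4 to 0.53), standing upright on the in-feed deck; origin at the centre of its underside, z along the bar. The three are alike and may go in in any order
- blank_b: a blank like blank_a
- blank_c: a blank like blank_a
- pull_knob: black fluted round knob on top of the index plunger, 30 mm in diameter, 22 mm high, axis upright; origin at its middle, 103 mm above the bench when home. It sits 8 mm above the plunger's 20 mm barrel on a cast bracket beside the lane (feed_table x = +66, y = -100 mm; arm 56 mm wide, top 64 mm above the bench). Nothing else near is as high; blanks in the lane (tops at 80 mm) are 30 mm or more away
- plunger (a joint): pull of the plunger, m: 0 = home, the 12 mm pin 10 mm deep in the bushed hole of the carriage; clear of the hole from 0.010; 0.018 = end of travel. A spring pushes it home: about 8 N at 0, rising to 14 N at 0.018, and about 1 N more for its weight
- carriage (a joint): run of the carriage, m: 0 = loading place, where the plunger's pin locks it (half a millimetre of play); grows towards the coil (feed_table -y), up to 0.17. Unlocked, it slides at about 3 N and stays where it is left
- drift: bystander: steel drift punch 12 mm thick, 120 mm long, lying near one edge of the in-feed deck; origin at the middle of its length
- nut: bystander: large hexagon nut, 46 mm across and 24 mm high, lying near the other edge of the in-feed deck
- hammer: bystander: hammer with wooden handle, 300 mm long, lying on the bench
- horseshoe: bystander: horseshoe, about 140 mm, lying on the bench
- offcut: bystander: square bar offcut 32 x 32 x 70 mm standing on the bench; not one of the blanks
- flux_tin: bystander: metal tin 72 mm in diameter, 75 mm tall, standing on the bench
- tongs: bystander: iron smith's tongs, 380 mm long, lying on the bench

How it is judged:
By the outcome, as a careful person would: the job done as asked, in the order asked, and still so for the second after the job is handed in, while the arm keeps its last pose, push and grip.
It also fails if it takes over 72 s, if anything falls off the work surface, if the arm or the gripper's body presses on something with over 40 N, if the wrist force passes 120 N, or if a joint passes its speed limit or range.

ROBOT

A 7-joint arm with a two-finger parallel gripper is mounted at the origin on the work surface. World frame = base frame: x ahead of the robot, y to its left, z up, the work surface at z = 0. Lengths are in m, angles in rad, forces in N, time in s.
With the tool pointing down it reaches from about 0.4 to 0.85 m from the base axis. Payload 10.4 kg.
Tool frame: the origin (TCP) lies on the centre line of the jaws, within the pads' length; the fingertips stand 22 mm ahead of it and the grasp point (between the pads) lies 3 mm ahead of it; z points along the fingers, y is the line along which they close (so a half turn about z gives the same grasp; the last joint's range is limited). The gripper opens to 87 mm and grips with 3 to 60 N. Pads are 19 mm wide; open, the fingers measure 117 mm over their backs; the gripper's body (75 mm by 190 mm) begins 51 mm behind the grasp point.
Start: joints at [1.228, 0.332, -0.065, 1.46, 0.022, 1.35, -0.088], TCP at [0.197, -0.593, 0.245] pointing down, gripper open.
Joint ranges: [-2.6, 2.6], [-0.5, 2.12], [-1.47, 1.34], [0.16, 2.42], [-1.27, 4.41], [0.06, 2.06], [-2.6, 2.6]. Speed limits (rad/s): [2.22, 2.22, 2.79, 2.79, 3.14, 3.14, 3.14].

INTERFACE

Orientations are given as a 3x3 rotation matrix whose columns are the frame's x, y, z axes.
In Python, from rig import state, snapshot, finish_job gives the robot as it stands. The module is installed in compiled form; this text tells all that it offers.
- The arm moves only by the tool servo_tool, never from a script. Its argument "deltas" is a list of rows, each an object with "dp": the shift along the tool's x, y, z in units of 40 mm (1.0 is 40 mm), a list of three; "delta_rot": the turn, a rotation vector about the tool's x, y, z in units of 5 degrees (1.0 is 5 degrees), a list of three; "hand": the opening, from 0 (shut) to 1 (fully open). A call has 1 to 12 rows; each row shifts and turns the commanded pose from where the row before left it, along the tool's axes as they then stand; what a row does not reach is not made up. A row lasts 1/8 s, in which the tool goes at most 62.5 mm and 10.7 degrees, less where a joint would pass 70% of its speed; a pose out of reach is approached as far as the arm can. A call is refused whole if a number of a shift passes 1 or a number of a turn 1, either way. A call with a gripper value outside its range is refused whole. The fingers move at their own pace and stop on an object; "squeeze" is the grip in N (left out, the last holds). Time passes only in rows, so rows that do not move let the fingers close. It gives the time, the measured TCP pose, the force, the opening and the grip force at its end, in the units of the state.
- state(): the state, without advancing time (a new reading comes with each control period).
- snapshot(name): name is "side" or "top"; returns a dict with "pixels" (384x512x3 uint8, blue, green, red), "depth" (384x512 float32, m along the optical axis (not along the pixel's ray), 0 where there is no reading), "intrinsics" (3x3 intrinsics, pixels), "rvec" (rotation vector, rad) and "tvec" (3), from world to camera coordinates, as OpenCV has them. Camera axes: x right, y down, z forward; pixel columns grow to the right and rows downward; lengths in m; the calibration is good to about 2 mm. A picture is of the moment at which its call begins.
- finish_job(): hands the job in; it is judged then, once.
The state is a dict: "time": time; "q": joint angles; "joint_vel": joint speeds; "joint_efforts": joint torques, N m; "eef_pos": TCP position; "tool_rot": TCP orientation; "contact_force": force on the tool from outside, world axes, zero at the start; "moment": the same for the moment, N m; "width": finger opening in m; "grip_force": force on a finger pad.
Only numpy, scipy, OpenCV 4.12 (cv2) and the standard library are available. Lean on these libraries where they do the work, as an engineer would, in place of code of your own. Each camera call takes 0.05 s, during which the arm holds its last target. There are 200 camera calls.

## Working session

There is one attempt and no reset: what is moved stays moved. The work goes in short steps, Python scripts to look and compute and a tool call to move; the robot and the scene stay as the last step left them, time stands still between calls to the robot, and variables do not carry over. Pictures are saved under pics/ and viewed, at most 10 in all, crops included, and the job is handed in when it is done.

Besides the shell and the picture viewer there is one more tool, called after ">>>" as name(argument=value, ...), one argument or row to a line, values as JSON. servo_tool: Moves the arm, as the interface text tells. Its arguments: {"type":"object","properties":{"deltas":{"type":"array","items":{"type":"object","properties":{"dp":{"type":"array","items":{"type":"number"}},"delta_rot":{"type":"array","items":{"type":"number"}},"hand":{"type":"number"}}}},"squeeze":{"type":"number"}},"required":["deltas"]}

```bash
mkdir -p pics; cat > h.py <<'E'
import numpy as np, cv2
from rig import state, snapshot, finish_job
def pts(s):
    "world xyz per pixel from depth"
    K=s["intrinsics"];R,_=cv2.Rodrigues(np.array(s["rvec"],float));d=s["depth"]
    v,u=np.mgrid[:384,:512]
    c=np.stack([(u-K[0][2])/K[0][0]*d,(v-K[1][2])/K[1][1]*d,d],-1)
    w=(c-np.ravel(s["tvec"]))@R
    w[d==0]=np.nan
    return w
def proj(s,p):
    return cv2.projectPoints(np.array(p,float).reshape(-1,3),np.array(s["rvec"],float),np.array(s["tvec"],float),np.array(s["intrinsics"],float),None)[0].reshape(-1,2)
E
python3 - <<'E'
from h import *
for n in("top","side"):
    s=snapshot(n);np.savez(f"{n}0.npz",**{k:np.array(v) for k,v in s.items()})
    cv2.imwrite(f"pics/{n}0.png",cv2.resize(s["pixels"],(800,600)))
    R,_=cv2.Rodrigues(np.array(s["rvec"],float));print(n,-R.T@np.ravel(s["tvec"]),R[2])
st=state();print({k:np.round(v,3).tolist() for k,v in st.items()})
E
```

```text
top [0.30096876 0.06059201 1.66552238] [ 0.13715738  0.01069398 -0.99049154]
side [0.24467721 1.03138025 0.94467521] [ 0.20237302 -0.73201559 -0.65053696]
{'time': 0.1, 'q': [1.228, 0.333, -0.065, 1.461, 0.022, 1.35, -0.089], 'joint_vel': [-0.0, -0.001, -0.001, -0.002, 0.001, 0.002, -0.0], 'joint_efforts': [0.001, -62.455, 0.024, -39.072, -0.061, 0.037, 0.0], 'eef_pos': [0.196, -0.593, 0.244], 'tool_rot': [[0.949, 0.314, -0.0], [0.314, -0.949, 0.001], [-0.0, -0.001, -1.0]], 'contact_force': [-0.441, 0.017, 0.166], 'moment': [-0.018, -0.034, -0.036], 'grip_force': 0.0, 'width': 0.087}
```

View pics/top0.png

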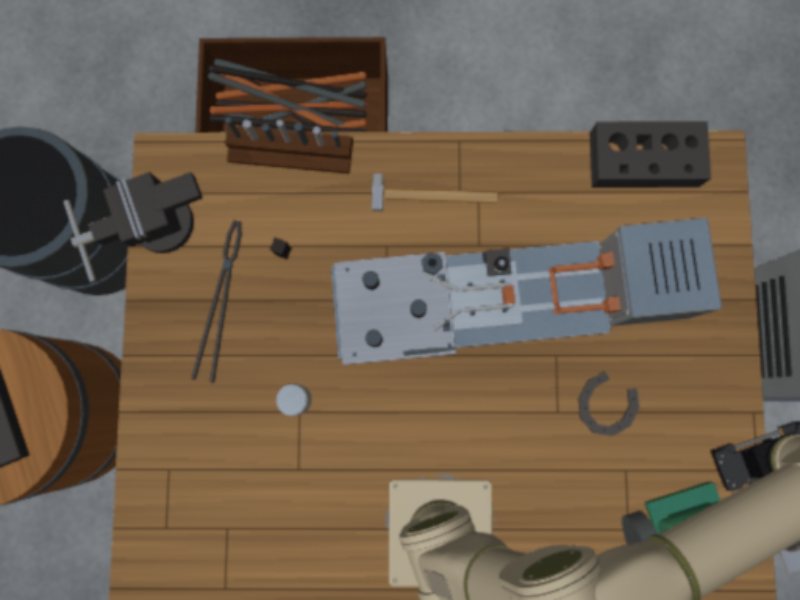

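View pics/side0.png

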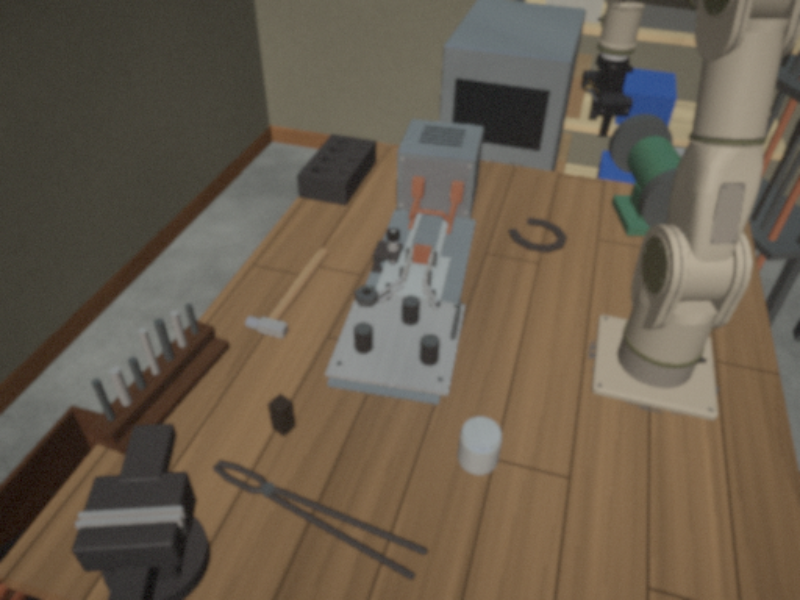

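The top view (800x600) shows the blanks at about (371,280), (419,308) and (374,338), the nut at (432,262), the drift at (430,351), the brick at (509,295) and the knob at (502,262). The feed runs to the right, roughly world -y. The side view shows all three blanks standing. Next I measure them.

```bash
python3 - <<'E'
from h import *
S={n:dict(np.load(n+"0.npz")) for n in("top","side")}
W={n:pts(S[n]) for n in S}
w=W["top"]; k=512/800
# deck rect by depth
m=(np.abs(w[...,2]-.026)<.012); m[:, :int(325*k)]=0; m[:, int(620*k):]=0; m[:int(230*k)]=0;m[int(370*k):]=0
print("z deck",np.nanmedian(w[int(300*k):int(320*k),int(345*k):int(360*k),2]),"bench",np.nanmedian(w[260:280,220:240,2]))
g=S["top"]["pixels"]; hsv=cv2.cvtColor(g,cv2.COLOR_BGR2HSV)
md=((hsv[...,1]<60)&(hsv[...,2]>110)).astype(np.uint8); md[:, :200]=0; md[:,293:]=0; md[:150]=0; md[240:]=0
md=cv2.morphologyEx(md,cv2.MORPH_CLOSE,np.ones((9,9)))
cs=max(cv2.findContours(md,0,2)[0],key=cv2.contourArea);print("deck rect px",cv2.minAreaRect(cs))
def ray(s,uv,z):
    K=s["intrinsics"];R,_=cv2.Rodrigues(s["rvec"]);C=-R.T@s["tvec"].ravel()
    d=R.T@np.array([(uv[0]-K[0,2])/K[0,0],(uv[1]-K[1,2])/K[1,1],1]);return C+d*(z-C[2])/d[2]
for n in S:
    w=W[n]
    b=((w[...,2]>.062)&(w[...,2]<.2)&(w[...,0]>.3)&(w[...,0]<.75)&(w[...,1]>-.25)&(w[...,1]<.3)).astype(np.uint8)
    N,L,st,c=cv2.connectedComponentsWithStats(b)
    for i in range(1,N):
        if st[i,4]>15:
            p=w[L==i];print(n,c[i].round(1),st[i,4],"med",np.median(p,0).round(4),"rng",p.min(0).round(3),p.max(0).round(3))
# brick colour
s=S["top"]
for nm,mm,z in(("brick",(hsv[...,1]>130)&(hsv[...,2]>120)&(hsv[...,0]<14),.06),):
    mm=mm.astype(np.uint8);mm[:, :310]=0;mm[:,345:]=0;mm[:170]=0;mm[200:]=0
    c=max(cv2.findContours(mm,0,2)[0],key=cv2.contourArea);r=cv2.minAreaRect(c);print(nm,r,ray(s,r[0],z),np.median(W["top"][mm>0],0))
    print([ray(s,q,z).round(4).tolist() for q in cv2.boxPoints(r)])
x0,y0,x1,y1=200,140,380,240
cv2.imwrite("pics/crop0.png",cv2.resize(g[y0:y1,x0:x1],None,fx=4.4,fy=4.4,interpolation=cv2.INTER_CUBIC))
E
```

```text
z deck 0.028717367119454374 bench 0.0006915124638659046
deck rect px ((254.1106719970703, 196.71722412109375), (66.27215576171875, 81.57270050048828), 84.80557250976562)
top [318.3 166.9] 218 med [ 0.6057 -0.1315  0.0683] rng [ 0.582 -0.163  0.062] [ 0.642 -0.106  0.123]
top [236.4 178. ] 96 med [0.5703 0.1586 0.0799] rng [0.553 0.141 0.063] [0.589 0.177 0.089]
top [352.3 178.2] 26 med [ 0.5636 -0.2472  0.1109] rng [ 0.543 -0.25   0.099] [ 0.588 -0.243  0.123]
top [283.2 179.7] 38 med [ 0.5684 -0.0082  0.0651] rng [ 0.548 -0.044  0.062] [0.58  0.024 0.073]
top [322.4 187.8] 138 med [ 0.539  -0.152   0.0668] rng [ 0.499 -0.172  0.062] [ 0.572 -0.097  0.078]
top [299.  182.3] 18 med [ 0.556  -0.0671  0.0669] rng [ 0.55  -0.073  0.063] [ 0.566 -0.051  0.07 ]
top [267.  196.3] 97 med [0.5054 0.0491 0.0806] rng [0.488 0.031 0.063] [0.524 0.067 0.088]
top [284.8 204.3] 36 med [ 0.4755 -0.0147  0.0657] rng [ 0.457 -0.043  0.062] [0.504 0.014 0.072]
top [300.7 198.1] 19 med [ 0.5003 -0.0722  0.0653] rng [ 0.492 -0.079  0.062] [ 0.508 -0.054  0.073]
top [238.5 215.5] 89 med [0.4381 0.1482 0.0
[... 352 characters left out ...]
7 ]
side [249.1 182.4] 33 med [ 0.5684 -0.004   0.0638] rng [ 0.549 -0.042  0.062] [0.581 0.03  0.067]
side [275.8 186.9] 24 med [ 0.4731 -0.0128  0.0639] rng [ 0.457 -0.032  0.062] [0.49  0.014 0.068]
side [262.3 194.2] 113 med [0.5031 0.0569 0.0782] rng [0.485 0.032 0.063] [0.523 0.07  0.083]
side [231.7 212.1] 123 med [0.5672 0.1663 0.0781] rng [0.551 0.139 0.062] [0.589 0.18  0.083]
side [274.4 219.6] 130 med [0.4352 0.1581 0.0778] rng [0.417 0.133 0.062] [0.454 0.172 0.083]
brick ((325.0, 188.5), (9.0, 6.0), 90.0) [ 0.53509098 -0.15844424  0.06      ] [ 0.53522491 -0.15734539  0.06792785]
[[0.5514, -0.148, 0.06], [0.5514, -0.1695, 0.06], [0.5188, -0.1688, 0.06], [0.5189, -0.1474, 0.06]]
```

View pics/crop0.png

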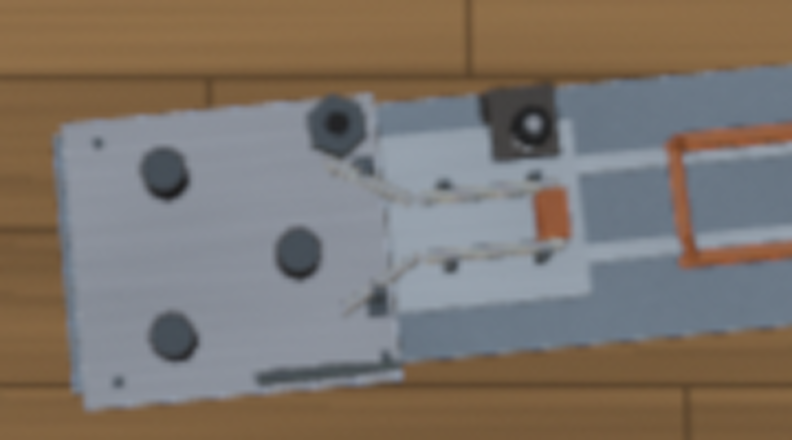

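```bash
python3 - <<'E'
from h import *
S={n:dict(np.load(n+"0.npz")) for n in("top","side")}
def ray(s,uv,z):
    K=s["intrinsics"];R,_=cv2.Rodrigues(s["rvec"]);C=-R.T@s["tvec"].ravel()
    uv=np.atleast_2d(uv);d=np.c_[(uv[:,0]-K[0,2])/K[0,0],(uv[:,1]-K[1,2])/K[1,1],np.ones(len(uv))]@R
    return C+d*((z-C[2])/d[:,2])[:,None]
s=S["top"]
cr=lambda *p:np.array(p,float)/4.4+[200-.39,140-.39]
def kabsch(A,B):
    a=A-A.mean(0);b=B-B.mean(0);th=np.arctan2((a[:,0]*b[:,1]-a[:,1]*b[:,0]).sum(),(a*b).sum())
    R=np.array([[np.cos(th),-np.sin(th)],[np.sin(th),np.cos(th)]]);return np.degrees(th),R,B.mean(0)-R@A.mean(0)
deck=ray(s,cr((58,127),(372,94),(402,375),(83,410)),.028)[:,:2]
knob=ray(s,cr((534,124)),.112)[:,:2]; brick=ray(s,cr((534,190),(540,240)),.06)[:,:2]
A=np.array([[120,280],[120,18],[-120,18],[-120,280],[66,-100]])/1e3
B=np.vstack([deck,knob]);th,R,t=kabsch(A,B);print("deg",th,"origin",t,"res mm",((A@R.T+t-B)*1e3).round(1).tolist())
print("brick face in feed",((brick-t)@R*1e3).round(1))
for n in S:
    w=pts(S[n]).reshape(-1,3);f=(w[:,:2]-t)@R
    for lo,hi in((-.095,-.055),(-.055,-.005),(-.095,-.005)):
        for sg in(1,-1):
            k=(w[:,2]>.045)&(w[:,2]<.075)&(f[:,1]>lo)&(f[:,1]<hi)&(abs(f[:,0]*sg-.0245)<.012)
            print(n,lo,hi,sg,k.sum(),(np.mean(f[k],0)*1e3).round(2),end=" ")
            if lo==-.095 and hi==-.005: print("slope deg",np.degrees(np.polyfit(f[k,1],f[k,0],1)[0]))
        print()
    b=w[:,2]>.072
    for c in((.571,.159),(.505,.05),(.437,.15)):
        k=b&(np.hypot(*(w[:,:2]-c).T)<.03); print("blank",n,w[k].mean(0).round(4),((w[k][:,:2].mean(0)-t)@R*1e3).round(1))
print("ray blanks",ray(s,cr((164,172),(298,252),(173,336)),.08).round(4).tolist())
E
```

```text
deg 5.740721494439413 origin [ 0.52552513 -0.04384561] res mm [[2.2, -1.2], [0.8, 0.8], [-3.0, -0.4], [-0.7, -1.3], [0.8, 2.0]]
brick face in feed [[  20.  -103.1]
 [ -21.2 -103.1]]
top -0.095 -0.055 1 25 [ 24.28 -76.  ] top -0.095 -0.055 -1 26 [-24.68 -74.83] 
top -0.055 -0.005 1 36 [ 26.02 -32.08] top -0.055 -0.005 -1 37 [-25.78 -30.1 ] 
top -0.095 -0.005 1 61 [ 25.31 -50.08] slope deg 2.0956289791981817
top -0.095 -0.005 -1 63 [-25.33 -48.56] slope deg -1.3184742351672964

blank top [0.5712 0.158  0.0803] [ 65.7 196.3]
blank top [0.505  0.0488 0.0807] [-11.1  94.2]
blank top [0.437  0.1495 0.0808] [-68.8 201.2]
side -0.095 -0.055 1 15 [ 23.27 -75.7 ] side -0.095 -0.055 -1 15 [-25.69 -73.55] 
side -0.055 -0.005 1 35 [ 27.22 -27.29] side -0.055 -0.005 -1 34 [-28.87 -26.84] 
side -0.095 -0.005 1 50 [ 26.04 -41.81] slope deg 3.8914088506305404
side -0.095 -0.005 -1 49 [-27.89 -41.14] slope deg -3.1123543274392462

blank side [0.5695 0.1625 0.0787] [ 64.4 200.9]
blank side [0.5038 0.0525 0.0786] [-12.  98.]
blank side [0.4355 0.1539 0.0786] [-69.8 205.7]
ray blanks [[0.5677, 0.1558, 0.08], [0.5026, 0.0479, 0.08], [0.4352, 0.1477, 0.08]]
```

>>> servo_tool(
  deltas=[
    {"dp":[0.7,-0.7,-0.1],"delta_rot":[0,0,-1],"hand":1},
    {"dp":[0.77,-0.64,-0.1],"delta_rot":[0,0,-1],"hand":1},
    {"dp":[0.82,-0.57,-0.1],"delta_rot":[0,0,-1],"hand":1},
    {"dp":[0.87,-0.5,-0.1],"delta_rot":[0,0,-1],"hand":1},
    {"dp":[0.91,-0.42,-0.1],"delta_rot":[0,0,-1],"hand":1},
    {"dp":[0.94,-0.34,-0.1],"delta_rot":[0,0,-1],"hand":1},
    {"dp":[0.97,-0.26,-0.1],"delta_rot":[0,0,-1],"hand":1},
    {"dp":[0.98,-0.17,-0.1],"delta_rot":[0,0,-1],"hand":1},
    {"dp":[1,-0.09,-0.1],"delta_rot":[0,0,-1],"hand":1},
    {"dp":[1,0,-0.1],"delta_rot":[0,0,-1],"hand":1},
    {"dp":[1,0.09,-0.1],"delta_rot":[0,0,-1],"hand":1},
    {"dp":[0.98,0.17,-0.1],"delta_rot":[0,0,-1],"hand":1},
  ],
  squeeze=25,
)

```text
time: 1.6
eef_pos: [0.4128, -0.1635, 0.2925]
tool_rot: [[0.2, 0.98, -0.0], [0.98, -0.2, -0.0], [-0.0, -0.0, -1.0]]
contact_force: [0.7, -0.2, 1.0]
width: 0.0867
grip_force: 0.0
```

```bash
cat >> h.py <<'E'
TH=np.radians(5.74);O=np.array([.5255,-.0438])
RF=np.array([[np.cos(TH),-np.sin(TH)],[np.sin(TH),np.cos(TH)]])
def go(*targets):
    "feed targets (x,y,z) mm -> dp in units of 40mm, successive, along tool axes at nominal (x=feed y, y=feed x, z=down)"
    s=state();T=np.array(s["tool_rot"]);p=np.array(s["eef_pos"])
    f=(p[:2]-O)@RF;print("t",round(s["time"],2),"feed mm",(f*1e3).round(1),"z",round(p[2]*1e3,1),"w",round(s["width"]*1e3,1),"F",np.round(s["contact_force"],1),"grip",round(s["grip_force"],1),
      "rot err units",(cv2.Rodrigues(T.T@TGT)[0].ravel()/np.radians(5)).round(2),"q",np.round(s["q"],2))
    for t in targets:
        t=np.array(t,float)/1e3;w=np.r_[RF@t[:2]+O,t[2]]
        print(t*1e3,"dp total",((w-p)@TGT/.04).round(2));p=w
TGT=np.array([[-np.sin(TH),np.cos(TH),0],[np.cos(TH),np.sin(TH),0],[0,0,-1]])
E
python3 -c "
from h import *
go((-11,95,150),(-11,95,91))"
```

```text
t 1.6 feed mm [-124.1 -107.8] z 292.5 w 86.7 F [ 0.7 -0.2  1. ] grip 0.0 rot err units [-0.    0.   -3.45] q [ 0.83 -0.07 -0.52  1.81 -0.04  1.4   0.12]
[-11.  95. 150.] dp total [5.07 2.83 3.56]
[-11.  95.  91.] dp total [0.   0.   1.48]
```

>>> servo_tool(
  deltas=[
    {"dp":[0.98,0.2,0.2],"delta_rot":[0,0,-0.86],"hand":1},
    {"dp":[0.96,0.28,0.4],"delta_rot":[0,0,-0.86],"hand":1},
    {"dp":[0.94,0.34,0.5],"delta_rot":[0,0,-0.86],"hand":1},
    {"dp":[0.91,0.42,0.5],"delta_rot":[0,0,-0.87],"hand":1},
    {"dp":[0.8,0.45,0.6],"delta_rot":[0,0,0],"hand":1},
    {"dp":[0.7,0.4,0.6],"delta_rot":[0,0,0],"hand":1},
    {"dp":[0,0,0.4],"delta_rot":[0,0,0],"hand":1},
  ],
)

```text
time: 2.48
eef_pos: [0.5037, 0.0477, 0.1632]
tool_rot: [[-0.101, 0.995, -0.001], [0.995, 0.101, 0.002], [0.002, -0.001, -1.0]]
contact_force: [-0.2, 0.0, -0.3]
width: 0.0872
grip_force: 0.0
```

```bash
python3 -c "
from h import *
go((-11,95,91),(-11,95,97),(0,26,97))"
```

```text
t 2.48 feed mm [-12.5  93.2] z 163.2 w 87.2 F [-0.2  0.  -0.3] grip 0.0 rot err units [-0.01 -0.02  0.01] q [ 0.51  0.21 -0.77  1.84  0.16  1.15 -0.21]
[-11.  95.  91.] dp total [0.04 0.04 1.81]
[-11.  95.  97.] dp total [ 0.    0.   -0.15]
[ 0. 26. 97.] dp total [-1.72  0.27  0.  ]
```

>>> servo_tool(
  deltas=[
    {"dp":[0.05,0.04,0.9],"delta_rot":[0,0,0],"hand":1},
    {"dp":[0,0,0.7],"delta_rot":[0,0,0],"hand":1},
    {"dp":[0,0,0.21],"delta_rot":[0,0,0],"hand":0.7},
    {"dp":[0,0,0],"delta_rot":[0,0,0],"hand":0.3},
    {"dp":[0,0,0],"delta_rot":[0,0,0],"hand":0.3},
    {"dp":[0,0,0],"delta_rot":[0,0,0],"hand":0.3},
  ],
)

```text
time: 3.22
eef_pos: [0.5059, 0.0472, 0.0931]
tool_rot: [[-0.097, 0.995, 0.002], [0.995, 0.097, -0.0], [-0.0, 0.002, -1.0]]
contact_force: [0.8, 0.8, 0.4]
width: 0.055
grip_force: 0.0
```

```bash
python3 - <<'E'
from h import *
go((-11,95,95),(0,26,95))
s=snapshot("side");cv2.imwrite("pics/g1.png",cv2.resize(s["pixels"][100:260,190:340],None,fx=3.7,fy=3.7,interpolation=cv2.INTER_CUBIC))
E
```

```text
t 3.23 feed mm [-10.4  92.5] z 93.1 w 55.0 F [0.8 0.8 0.4] grip 0.0 rot err units [ 0.02  0.01 -0.04] q [ 0.48  0.31 -0.74  1.91  0.25  1.02 -0.28]
[-11.  95.  95.] dp total [ 0.06 -0.02 -0.05]
[ 0. 26. 95.] dp total [-1.72  0.27  0.  ]
```

View pics/g1.png

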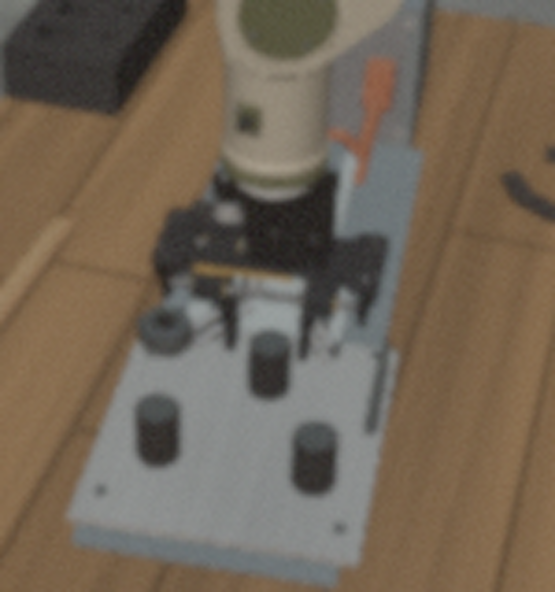

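The crop shows the blank at (269,365) between the finger tips at (232,345) and (305,350). The hand is still closing, so I'll let it finish.

>>> servo_tool(
  deltas=[
    {"dp":[0.07,0,0.05],"delta_rot":[0,0,0],"hand":0.3},
    {"dp":[0,0,0],"delta_rot":[0,0,0],"hand":0.3},
    {"dp":[0,0,0],"delta_rot":[0,0,0],"hand":0.3},
  ],
)

```text
time: 3.65
eef_pos: [0.5048, 0.0502, 0.09]
tool_rot: [[-0.097, 0.995, -0.001], [0.995, 0.097, -0.0], [-0.0, -0.001, -1.0]]
contact_force: [-2.1, 0.0, 2.1]
width: 0.0368
grip_force: 25.0
```

```bash
python3 -c "
from h import *
go((-11,95,95),(0,26,95))"
```

```text
t 3.65 feed mm [-11.2  95.6] z 90.0 w 36.8 F [-2.1  0.   2.1] grip 25.0 rot err units [-0.01  0.   -0.03] q [ 0.47  0.31 -0.74  1.91  0.25  1.01 -0.28]
[-11.  95.  95.] dp total [-0.02  0.01 -0.12]
[ 0. 26. 95.] dp total [-1.72  0.27  0.  ]
```

>>> servo_tool(
  deltas=[
    {"dp":[0,0,-0.12],"delta_rot":[0,0,0],"hand":0.3},
    {"dp":[-0.3,0.1,0],"delta_rot":[0,0,0],"hand":0.3},
    {"dp":[-0.6,0.18,0],"delta_rot":[0,0,0],"hand":0.3},
    {"dp":[-0.6,0,0],"delta_rot":[0,0,0],"hand":0.3},
    {"dp":[-0.4,0,0],"delta_rot":[0,0,0],"hand":0.3},
    {"dp":[-0.19,0,0],"delta_rot":[0,0,0],"hand":0.3},
    {"dp":[0,0,0],"delta_rot":[0,0,0],"hand":0.3},
  ],
)

```text
time: 4.53
eef_pos: [0.5243, -0.0322, 0.0949]
tool_rot: [[-0.097, 0.995, -0.0], [0.995, 0.097, 0.0], [0.0, -0.0, -1.0]]
contact_force: [0.7, -0.0, -4.7]
width: 0.0373
grip_force: 24.9
```

```bash
python3 -c "
from h import *
go((0,12,90),(0,70,120))"
```

```text
t 4.53 feed mm [ 0.  11.7] z 94.9 w 37.3 F [ 0.7 -0.  -4.7] grip 24.9 rot err units [-0.   -0.   -0.04] q [ 0.58  0.34 -0.7   1.86  0.25  1.03 -0.12]
[ 0. 12. 90.] dp total [ 0.01 -0.    0.12]
[  0.  70. 120.] dp total [ 1.45  0.   -0.75]
```

>>> servo_tool(
  deltas=[
    {"dp":[0,0,0.1],"delta_rot":[0,0,0],"hand":0.3},
    {"dp":[0,0,0],"delta_rot":[0,0,0],"hand":0.3},
    {"dp":[0,0,0],"delta_rot":[0,0,0],"hand":0.62},
    {"dp":[0,0,0],"delta_rot":[0,0,0],"hand":0.62},
    {"dp":[0,0,-0.3],"delta_rot":[0,0,0],"hand":0.62},
    {"dp":[0,0,-0.5],"delta_rot":[0,0,0],"hand":0.62},
    {"dp":[0.8,0,0],"delta_rot":[0,0,0],"hand":0},
    {"dp":[0.5,0,0],"delta_rot":[0,0,0],"hand":0},
    {"dp":[0,0,0.5],"delta_rot":[0,0,0],"hand":0},
    {"dp":[0,0,0.7],"delta_rot":[0,0,0],"hand":0},
    {"dp":[0,0,0.1],"delta_rot":[0,0,0],"hand":0},
    {"dp":[0,0,0],"delta_rot":[0,0,0],"hand":0},
  ],
)

```text
time: 6.02
eef_pos: [0.5194, 0.0192, 0.071]
tool_rot: [[-0.096, 0.995, -0.0], [0.995, 0.096, 0.0], [0.0, -0.0, -1.0]]
contact_force: [0.7, -0.2, 0.3]
width: 0.0036
grip_force: 0.0
```

```bash
python3 -c "
from h import *
go((0,13,73))"
```

```text
t 6.03 feed mm [ 0.2 63.3] z 71.0 w 3.6 F [ 0.7 -0.2  0.3] grip 0.0 rot err units [-0.   -0.   -0.04] q [ 0.5   0.37 -0.71  1.89  0.28  0.99 -0.25]
[ 0. 13. 73.] dp total [-1.26 -0.   -0.05]
```

>>> servo_tool(
  deltas=[
    {"dp":[-0.3,0,0],"delta_rot":[0,0,0],"hand":0},
    {"dp":[-0.25,0,0],"delta_rot":[0,0,0],"hand":0},
    {"dp":[-0.2,0,0],"delta_rot":[0,0,0],"hand":0},
    {"dp":[-0.2,0,0],"delta_rot":[0,0,0],"hand":0},
    {"dp":[-0.2,0,0],"delta_rot":[0,0,0],"hand":0},
  ],
)

```text
time: 6.65
eef_pos: [0.5238, -0.0264, 0.0709]
tool_rot: [[-0.097, 0.995, 0.0], [0.995, 0.097, 0.0], [0.0, 0.0, -1.0]]
contact_force: [-0.3, 2.7, -0.5]
width: 0.0003
grip_force: 1.1
```

>>> servo_tool(
  deltas=[
    {"dp":[-0.2,0,0],"delta_rot":[0,0,0],"hand":0},
    {"dp":[-0.2,0,0],"delta_rot":[0,0,0],"hand":0},
    {"dp":[-0.1,0,0],"delta_rot":[0,0,0],"hand":0},
  ],
)

```text
time: 7.02
eef_pos: [0.5258, -0.0467, 0.0709]
tool_rot: [[-0.097, 0.995, -0.0], [0.995, 0.097, -0.0], [-0.0, -0.0, -1.0]]
contact_force: [0.7, 2.9, -0.6]
width: 0.0011
grip_force: 1.1
```

```bash
python3 - <<'E'
from h import *
go((0,-2,71),(0,30,71),(0,30,150),(65,198,150),(65,198,91))
s=snapshot("side");cv2.imwrite("pics/p1.png",cv2.resize(s["pixels"][100:260,190:340],None,fx=3.7,fy=3.7,interpolation=cv2.INTER_CUBIC))
E
```

```text
t 7.03 feed mm [-0.  -2.9] z 70.9 w 1.1 F [ 0.7  2.9 -0.6] grip 1.1 rot err units [-0.    0.   -0.04] q [ 0.59  0.37 -0.68  1.87  0.28  0.99 -0.12]
[ 0. -2. 71.] dp total [ 0.02  0.   -0.  ]
[ 0. 30. 71.] dp total [ 0.8 -0.   0. ]
[  0.  30. 150.] dp total [ 0.    0.   -1.98]
[ 65. 198. 150.] dp total [4.2  1.63 0.  ]
[ 65. 198.  91.] dp total [0.   0.   1.48]
```

View pics/p1.png

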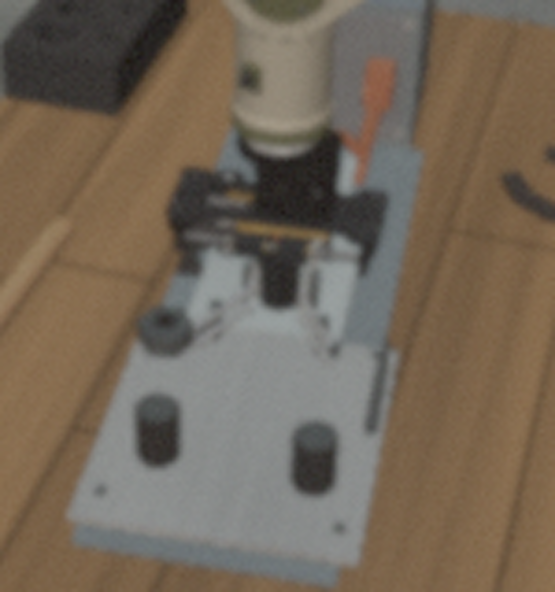

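The hand is in the lane mouth at (280,290) with the blank ahead of it. The push took about 3 N, which is only friction. The other two blanks stand at (158,430) and (315,458). Next is the one at feed (65,198).

>>> servo_tool(
  deltas=[
    {"dp":[0.5,0,-0.2],"delta_rot":[0,0,0],"hand":0},
    {"dp":[0.3,0,-0.8],"delta_rot":[0,0,0],"hand":0.5},
    {"dp":[0.5,0.2,-0.9],"delta_rot":[0,0,0],"hand":1},
    {"dp":[0.9,0.35,0],"delta_rot":[0,0,0],"hand":1},
    {"dp":[0.9,0.35,0],"delta_rot":[0,0,0],"hand":1},
    {"dp":[0.9,0.35,0],"delta_rot":[0,0,0],"hand":1},
    {"dp":[0.7,0.25,0],"delta_rot":[0,0,0],"hand":1},
    {"dp":[0.3,0.13,0],"delta_rot":[0,0,0],"hand":1},
    {"dp":[0,0,0.3],"delta_rot":[0,0,0],"hand":1},
  ],
)

```text
time: 8.2
eef_pos: [0.5714, 0.1607, 0.1354]
tool_rot: [[-0.099, 0.995, 0.002], [0.995, 0.099, 0.0], [0.0, 0.002, -1.0]]
contact_force: [0.5, -0.8, -0.9]
width: 0.0725
grip_force: 0.0
```

```bash
python3 -c "
from h import *
go((65.5,198.5,90))"
```

```text
t 8.2 feed mm [ 66.1 198.8] z 135.4 w 72.5 F [ 0.5 -0.8 -0.9] grip 0.0 rot err units [ 0.02 -0.   -0.02] q [ 0.25  0.45 -0.76  1.65  0.33  1.17 -0.49]
[ 65.5 198.5  90. ] dp total [-0.01 -0.02  1.14]
```

>>> servo_tool(
  deltas=[
    {"dp":[0,0,0.2],"delta_rot":[0,0,0],"hand":1},
    {"dp":[0,-0.02,0.6],"delta_rot":[0,0,0],"hand":1},
    {"dp":[0,0,0.33],"delta_rot":[0,0,0],"hand":0.6},
    {"dp":[0,0,0],"delta_rot":[0,0,0],"hand":0.3},
    {"dp":[0,0,0],"delta_rot":[0,0,0],"hand":0.3},
    {"dp":[0,0,0],"delta_rot":[0,0,0],"hand":0.3},
    {"dp":[0,0,0],"delta_rot":[0,0,0],"hand":0.3},
    {"dp":[0,0,0],"delta_rot":[0,0,0],"hand":0.3},
    {"dp":[0,0,-0.12],"delta_rot":[0,0,0],"hand":0.3},
  ],
)

```text
time: 9.32
eef_pos: [0.5698, 0.1591, 0.094]
tool_rot: [[-0.097, 0.995, -0.001], [0.995, 0.097, -0.001], [-0.0, -0.002, -1.0]]
contact_force: [-0.6, 0.4, -5.3]
width: 0.0372
grip_force: 25.0
```

```bash
python3 -c "
from h import *
go((0,70,95),(0,12,95))"
```

```text
t 9.32 feed mm [ 64.3 197.5] z 94.0 w 37.2 F [-0.6  0.4 -5.3] grip 25.0 rot err units [-0.02  0.   -0.03] q [ 0.24  0.5  -0.74  1.69  0.37  1.1  -0.51]
[ 0. 70. 95.] dp total [-3.19 -1.61 -0.03]
[ 0. 12. 95.] dp total [-1.45 -0.    0.  ]
```

>>> servo_tool(
  deltas=[
    {"dp":[-0.5,-0.4,0],"delta_rot":[0,0,0],"hand":0.3},
    {"dp":[-0.8,-0.6,0],"delta_rot":[0,0,0],"hand":0.3},
    {"dp":[-0.9,-0.5,0],"delta_rot":[0,0,0],"hand":0.3},
    {"dp":[-0.8,-0.11,0],"delta_rot":[0,0,0],"hand":0.3},
    {"dp":[-0.8,0,0],"delta_rot":[0,0,0],"hand":0.3},
    {"dp":[-0.5,0,0],"delta_rot":[0,0,0],"hand":0.3},
    {"dp":[-0.26,0,0],"delta_rot":[0,0,0],"hand":0.3},
    {"dp":[0,0,0],"delta_rot":[0,0,0],"hand":0.3},
  ],
)

```text
time: 10.32
eef_pos: [0.5239, -0.0286, 0.0944]
tool_rot: [[-0.096, 0.995, -0.0], [0.995, 0.096, 0.0], [0.0, -0.0, -1.0]]
contact_force: [-0.1, 0.6, -5.8]
width: 0.0368
grip_force: 25.0
```

```bash
python3 -c "
from h import *
go((0,14,90))"
```

```text
t 10.32 feed mm [-0.1 15.3] z 94.4 w 36.8 F [-0.1  0.6 -5.8] grip 25.0 rot err units [-0.   -0.   -0.04] q [ 0.6   0.34 -0.72  1.86  0.26  1.03 -0.14]
[ 0. 14. 90.] dp total [-0.03  0.    0.11]
```

>>> servo_tool(
  deltas=[
    {"dp":[0,0,0.1],"delta_rot":[0,0,0],"hand":0.3},
    {"dp":[0,0,0],"delta_rot":[0,0,0],"hand":0.3},
    {"dp":[0,0,0],"delta_rot":[0,0,0],"hand":0.62},
    {"dp":[0,0,0],"delta_rot":[0,0,0],"hand":0.62},
    {"dp":[0,0,-0.3],"delta_rot":[0,0,0],"hand":0.62},
    {"dp":[0,0,-0.5],"delta_rot":[0,0,0],"hand":0.62},
    {"dp":[0.8,0,0],"delta_rot":[0,0,0],"hand":0},
    {"dp":[0.5,0,0],"delta_rot":[0,0,0],"hand":0},
    {"dp":[0,0,0.5],"delta_rot":[0,0,0],"hand":0},
    {"dp":[0,0,0.7],"delta_rot":[0,0,0],"hand":0},
    {"dp":[0,0,0.1],"delta_rot":[0,0,0],"hand":0},
    {"dp":[-0.2,0,0],"delta_rot":[0,0,0],"hand":0},
  ],
)

```text
time: 11.82
eef_pos: [0.5198, 0.0151, 0.0707]
tool_rot: [[-0.098, 0.995, -0.0], [0.995, 0.098, 0.0], [0.0, -0.0, -1.0]]
contact_force: [-0.3, -0.3, 0.1]
width: 0.0039
grip_force: 0.0
```

>>> servo_tool(
  deltas=[
    {"dp":[-0.25,0,0],"delta_rot":[0,0,0],"hand":0},
    {"dp":[-0.2,0,0],"delta_rot":[0,0,0],"hand":0},
    {"dp":[-0.2,0,0],"delta_rot":[0,0,0],"hand":0},
    {"dp":[-0.2,0,0],"delta_rot":[0,0,0],"hand":0},
    {"dp":[-0.2,0,0],"delta_rot":[0,0,0],"hand":0},
  ],
)

```text
time: 12.45
eef_pos: [0.5238, -0.0262, 0.0706]
tool_rot: [[-0.098, 0.995, 0.0], [0.995, 0.098, 0.001], [0.001, 0.0, -1.0]]
contact_force: [-1.3, 5.3, 0.2]
width: 0.0009
grip_force: 2.7
```

>>> servo_tool(
  deltas=[
    {"dp":[-0.2,0,0],"delta_rot":[0,0,0],"hand":0},
    {"dp":[-0.2,0,0],"delta_rot":[0,0,0],"hand":0},
    {"dp":[-0.08,0,0],"delta_rot":[0,0,0],"hand":0},
  ],
)

```text
time: 12.82
eef_pos: [0.5257, -0.0457, 0.0706]
tool_rot: [[-0.097, 0.995, 0.0], [0.995, 0.097, 0.0], [0.0, 0.0, -1.0]]
contact_force: [-1.5, 5.5, 0.3]
width: 0.0005
grip_force: 2.8
```

```bash
python3 - <<'E'
from h import *
go((0,30,71),(0,30,150),(-69.5,203.5,150),(-69.5,203.5,90))
E
```

```text
t 12.82 feed mm [ 0.  -1.9] z 70.6 w 0.5 F [-1.5  5.5  0.3] grip 2.8 rot err units [ 0.   -0.   -0.03] q [ 0.61  0.38 -0.7   1.87  0.29  0.99 -0.13]
[ 0. 30. 71.] dp total [ 0.8  -0.   -0.01]
[  0.  30. 150.] dp total [ 0.    0.   -1.98]
[-69.5 203.5 150. ] dp total [ 4.34 -1.74  0.  ]
[-69.5 203.5  90. ] dp total [0.  0.  1.5]
```

>>> servo_tool(
  deltas=[
    {"dp":[0.5,0,-0.2],"delta_rot":[0,0,0],"hand":0},
    {"dp":[0.3,0,-0.8],"delta_rot":[0,0,0],"hand":0.5},
    {"dp":[0.5,-0.2,-0.9],"delta_rot":[0,0,0],"hand":1},
    {"dp":[0.9,-0.35,0],"delta_rot":[0,0,0],"hand":1},
    {"dp":[0.9,-0.35,0],"delta_rot":[0,0,0],"hand":1},
    {"dp":[0.9,-0.35,0],"delta_rot":[0,0,0],"hand":1},
    {"dp":[0.8,-0.3,0],"delta_rot":[0,0,0],"hand":1},
    {"dp":[0.34,-0.18,0],"delta_rot":[0,0,0],"hand":1},
    {"dp":[0,0,0.3],"delta_rot":[0,0,0],"hand":1},
  ],
)

```text
time: 13.95
eef_pos: [0.4372, 0.1529, 0.135]
tool_rot: [[-0.099, 0.995, 0.002], [0.995, 0.099, -0.001], [-0.001, 0.002, -1.0]]
contact_force: [0.7, -0.4, 0.0]
width: 0.0726
grip_force: 0.0
```

```bash
python3 -c "
from h import *
go((-69,203,90))"
```

```text
t 13.95 feed mm [-68.2 204.6] z 135.0 w 72.6 F [ 0.7 -0.4  0. ] grip 0.0 rot err units [ 0.03  0.01 -0.02] q [ 0.42  0.16 -0.9   1.97  0.15  1.07 -0.45]
[-69. 203.  90.] dp total [-0.04 -0.02  1.12]
```

>>> servo_tool(
  deltas=[
    {"dp":[-0.03,0,0.2],"delta_rot":[0,0,0],"hand":1},
    {"dp":[0,-0.02,0.6],"delta_rot":[0,0,0],"hand":1},
    {"dp":[0,0,0.33],"delta_rot":[0,0,0],"hand":0.6},
    {"dp":[0,0,0],"delta_rot":[0,0,0],"hand":0.3},
    {"dp":[0,0,0],"delta_rot":[0,0,0],"hand":0.3},
    {"dp":[0,0,0],"delta_rot":[0,0,0],"hand":0.3},
    {"dp":[0,0,0],"delta_rot":[0,0,0],"hand":0.3},
    {"dp":[0,0,0],"delta_rot":[0,0,0],"hand":0.3},
    {"dp":[0,0,-0.12],"delta_rot":[0,0,0],"hand":0.3},
  ],
)

```text
time: 15.08
eef_pos: [0.4356, 0.1509, 0.0939]
tool_rot: [[-0.097, 0.995, -0.001], [0.995, 0.097, -0.0], [-0.0, -0.001, -1.0]]
contact_force: [0.2, -0.1, -4.0]
width: 0.037
grip_force: 25.0
```

```bash
python3 -c "
from h import *
go((0,90,95),(0,15,95))"
```

```text
t 15.07 feed mm [-69.9 202.7] z 93.9 w 37.0 F [ 0.2 -0.1 -4. ] grip 25.0 rot err units [-0.01  0.   -0.03] q [ 0.39  0.23 -0.88  2.01  0.21  0.99 -0.5 ]
[ 0. 90. 95.] dp total [-2.82  1.75 -0.03]
[ 0. 15. 95.] dp total [-1.88 -0.    0.  ]
```

>>> servo_tool(
  deltas=[
    {"dp":[-0.5,0.4,0],"delta_rot":[0,0,0],"hand":0.3},
    {"dp":[-0.8,0.6,0],"delta_rot":[0,0,0],"hand":0.3},
    {"dp":[-0.9,0.6,0],"delta_rot":[0,0,0],"hand":0.3},
    {"dp":[-0.8,0.15,0],"delta_rot":[0,0,0],"hand":0.3},
    {"dp":[-0.8,0,0],"delta_rot":[0,0,0],"hand":0.3},
    {"dp":[-0.6,0,0],"delta_rot":[0,0,0],"hand":0.3},
    {"dp":[-0.3,0,0],"delta_rot":[0,0,0],"hand":0.3},
    {"dp":[0,0,0],"delta_rot":[0,0,0],"hand":0.3},
  ],
)

```text
time: 16.08
eef_pos: [0.5241, -0.0301, 0.094]
tool_rot: [[-0.096, 0.995, -0.0], [0.995, 0.096, -0.0], [0.0, -0.0, -1.0]]
contact_force: [0.4, 0.2, -4.5]
width: 0.0375
grip_force: 25.0
```

```bash
python3 -c "
from h import *
go((0,15,90))"
```

```text
t 16.07 feed mm [-0.  13.8] z 94.0 w 37.5 F [ 0.4  0.2 -4.5] grip 25.0 rot err units [-0.   -0.   -0.05] q [ 0.62  0.35 -0.75  1.86  0.27  1.03 -0.14]
[ 0. 15. 90.] dp total [0.03 0.   0.1 ]
```

>>> servo_tool(
  deltas=[
    {"dp":[0,0,0.1],"delta_rot":[0,0,0],"hand":0.3},
    {"dp":[0,0,0],"delta_rot":[0,0,0],"hand":0.3},
    {"dp":[0,0,0],"delta_rot":[0,0,0],"hand":0.62},
    {"dp":[0,0,0],"delta_rot":[0,0,0],"hand":0.62},
    {"dp":[0,0,-0.3],"delta_rot":[0,0,0],"hand":0.62},
    {"dp":[0,0,-0.5],"delta_rot":[0,0,0],"hand":0.62},
    {"dp":[0.8,0,0],"delta_rot":[0,0,0],"hand":0},
    {"dp":[0.5,0,0],"delta_rot":[0,0,0],"hand":0},
    {"dp":[0,0,0.5],"delta_rot":[0,0,0],"hand":0},
    {"dp":[0,0,0.7],"delta_rot":[0,0,0],"hand":0},
    {"dp":[0,0,0.1],"delta_rot":[0,0,0],"hand":0},
    {"dp":[-0.2,0,0],"delta_rot":[0,0,0],"hand":0},
  ],
)

```text
time: 17.58
eef_pos: [0.5199, 0.0143, 0.0703]
tool_rot: [[-0.098, 0.995, -0.0], [0.995, 0.098, 0.0], [0.0, -0.0, -1.0]]
contact_force: [-1.0, -0.9, 1.3]
width: 0.0036
grip_force: 0.0
```

>>> servo_tool(
  deltas=[
    {"dp":[-0.25,0,0],"delta_rot":[0,0,0],"hand":0},
    {"dp":[-0.2,0,0],"delta_rot":[0,0,0],"hand":0},
    {"dp":[-0.2,0,0],"delta_rot":[0,0,0],"hand":0},
    {"dp":[-0.1,0,0],"delta_rot":[0,0,0],"hand":0},
  ],
)

```text
time: 18.08
eef_pos: [0.5227, -0.0144, 0.0704]
tool_rot: [[-0.098, 0.995, 0.0], [0.995, 0.098, 0.002], [0.002, 0.0, -1.0]]
contact_force: [-0.5, 6.2, -1.1]
width: 0.0005
grip_force: 3.3
```

```bash
python3 - <<'E'
from h import *
go((0,19.5,71))
E
```

```text
t 18.07 feed mm [ 0.2 29.6] z 70.4 w 0.5 F [-0.5  6.2 -1.1] grip 3.3 rot err units [ 0.01 -0.02 -0.03] q [ 0.59  0.38 -0.75  1.89  0.3   0.99 -0.19]
[ 0.  19.5 71. ] dp total [-0.25 -0.01 -0.02]
```

>>> servo_tool(
  deltas=[
    {"dp":[-0.06,0,0],"delta_rot":[0,0,0],"hand":0},
    {"dp":[-0.05,0,0],"delta_rot":[0,0,0],"hand":0},
    {"dp":[-0.04,0,0],"delta_rot":[0,0,0],"hand":0},
    {"dp":[-0.03,0,0],"delta_rot":[0,0,0],"hand":0},
  ],
)

```text
time: 18.58
eef_pos: [0.5232, -0.0212, 0.0701]
tool_rot: [[-0.098, 0.995, -0.0], [0.995, 0.098, 0.002], [0.002, -0.0, -1.0]]
contact_force: [-0.7, 6.4, -2.1]
width: 0.0007
grip_force: 3.0
```

>>> servo_tool(
  deltas=[
    {"dp":[-0.03,0,0],"delta_rot":[0,0,0],"hand":0},
    {"dp":[-0.02,0,0],"delta_rot":[0,0,0],"hand":0},
  ],
)

```text
time: 18.82
eef_pos: [0.5233, -0.0232, 0.0701]
tool_rot: [[-0.098, 0.995, -0.0], [0.995, 0.098, 0.002], [0.002, -0.0, -1.0]]
contact_force: [-1.0, 6.1, -1.5]
width: 0.0003
grip_force: 3.0
```

>>> servo_tool(
  deltas=[
    {"dp":[-0.02,0,0],"delta_rot":[0,0,0],"hand":0},
    {"dp":[-0.02,0,0],"delta_rot":[0,0,0],"hand":0},
  ],
)

```text
time: 19.08
eef_pos: [0.5235, -0.0244, 0.0701]
tool_rot: [[-0.099, 0.995, -0.0], [0.995, 0.099, 0.002], [0.002, -0.0, -1.0]]
contact_force: [-1.5, 8.2, -2.2]
width: 0.0006
grip_force: 4.0
```

```bash
python3 - <<'E'
from h import *
go((0,19.5,71))
E
```

```text
t 19.07 feed mm [-0.1 19.5] z 70.1 w 0.6 F [-1.5  8.2 -2.2] grip 4.0 rot err units [-0.   -0.03 -0.02] q [ 0.6   0.38 -0.74  1.88  0.3   0.99 -0.17]
[ 0.  19.5 71. ] dp total [-0.    0.   -0.02]
```

>>> servo_tool(
  deltas=[
    {"dp":[-0.02,0,0],"delta_rot":[0,0,0],"hand":0},
    {"dp":[-0.02,0,0],"delta_rot":[0,0,0],"hand":0},
  ],
)

```text
time: 19.32
eef_pos: [0.5236, -0.025, 0.0701]
tool_rot: [[-0.099, 0.995, -0.0], [0.995, 0.099, 0.003], [0.003, -0.0, -1.0]]
contact_force: [-2.1, 11.6, -1.6]
width: 0.0005
grip_force: 5.4
```

>>> servo_tool(
  deltas=[
    {"dp":[-0.02,0,0],"delta_rot":[0,0,0],"hand":0},
    {"dp":[-0.02,0,0],"delta_rot":[0,0,0],"hand":0},
  ],
)

```text
time: 19.58
eef_pos: [0.5236, -0.0256, 0.0701]
tool_rot: [[-0.1, 0.995, -0.001], [0.995, 0.1, 0.005], [0.005, -0.0, -1.0]]
contact_force: [-2.4, 14.4, -0.6]
width: 0.0003
grip_force: 6.9
```

>>> servo_tool(
  deltas=[
    {"dp":[0.15,0,0],"delta_rot":[0,0,0],"hand":0},
    {"dp":[0.4,0,-0.2],"delta_rot":[0,0,0],"hand":0},
    {"dp":[0.5,0,-0.9],"delta_rot":[0,0,0],"hand":0.3},
    {"dp":[0.9,0,-0.9],"delta_rot":[0,0,0],"hand":0.6},
    {"dp":[0.9,0,-0.5],"delta_rot":[0,0,0],"hand":0.6},
  ],
)

```text
time: 20.2
eef_pos: [0.5136, 0.0857, 0.1729]
tool_rot: [[-0.097, 0.995, 0.003], [0.995, 0.097, -0.001], [-0.001, 0.003, -1.0]]
contact_force: [1.2, -0.4, 0.4]
width: 0.0227
grip_force: 0.0
```

```bash
python3 - <<'E'
from h import *
go((66,-100,180),(66,-100,104))
s=snapshot("top");w=pts(s)
f=(w[...,:2]-O)@RF*1e3
m=(w[...,2]>.072)&(abs(f[...,0])<30)&(f[...,1]<30)&(f[...,1]>-110)&(w[...,2]<.09)
print(m.sum(),"y range",f[m][:,1].min(),f[m][:,1].max(),"mean",f[m].mean(0))
k=(w[...,2]>.095)&(w[...,2]<.13)&(abs(f[...,0]-66)<25)&(abs(f[...,1]+100)<25)
print("knob",k.sum(),f[k].mean(0),np.median(w[k][:,2]))
a=cv2.resize(s["pixels"][150:220,250:360],None,fx=6,fy=6,interpolation=cv2.INTER_CUBIC)
cv2.imwrite("pics/lane.png",a)
E
```

```text
t 20.2 feed mm [  1.1 130.1] z 172.9 w 22.7 F [ 1.2 -0.4  0.4] grip 0.0 rot err units [ 0.04  0.01 -0.04] q [ 0.49  0.25 -0.84  1.8   0.21  1.18 -0.31]
[  66. -100.  180.] dp total [-5.75  1.62 -0.18]
[  66. -100.  104.] dp total [0.  0.  1.9]
276 y range -108.42100140411708 8.42047379084018 mean [  0.50998884 -46.75030187]
knob 70 [ 64.85481259 -98.67020652] 0.11464339212592593
```

View pics/lane.png

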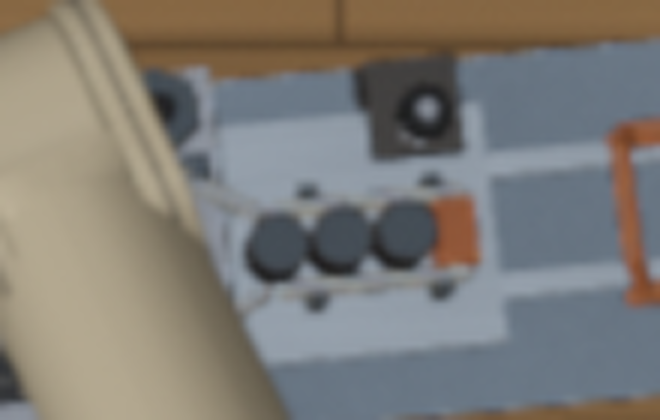

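The lane crop shows three blanks touching in file, centred at (278,246), (342,237) and (406,231). The last edge meets the brick at x≈436, and the knob is at (427,108). Next I go to the knob.

>>> servo_tool(
  deltas=[
    {"dp":[-0.6,0.2,-0.3],"delta_rot":[0,0,0],"hand":0.62},
    {"dp":[-0.9,0.3,0],"delta_rot":[0,0,0],"hand":0.62},
    {"dp":[-0.9,0.3,0],"delta_rot":[0,0,0],"hand":0.62},
    {"dp":[-0.9,0.3,0],"delta_rot":[0,0,0],"hand":0.62},
    {"dp":[-0.9,0.3,0],"delta_rot":[0,0,0],"hand":0.62},
    {"dp":[-0.8,0.2,0],"delta_rot":[0,0,0],"hand":0.62},
    {"dp":[-0.5,0.01,0],"delta_rot":[0,0,0],"hand":0.62},
    {"dp":[-0.24,0,0],"delta_rot":[0,0,0],"hand":0.62},
    {"dp":[0,0,0.3],"delta_rot":[0,0,0],"hand":0.62},
    {"dp":[0,0,0],"delta_rot":[0,0,0],"hand":0.62},
  ],
)

```text
time: 21.5
eef_pos: [0.5986, -0.1366, 0.1689]
tool_rot: [[-0.099, 0.995, -0.002], [0.995, 0.099, 0.001], [0.001, -0.002, -1.0]]
contact_force: [-0.2, 1.0, 0.4]
width: 0.054
grip_force: 0.0
```

```bash
python3 -c "
from h import *
go((65.5,-99.5,104))"
```

```text
t 21.5 feed mm [ 63.4 -99.6] z 168.9 w 54.0 F [-0.2  1.   0.4] grip 0.0 rot err units [-0.02 -0.01 -0.01] q [ 0.69  0.45 -0.69  1.56  0.3   1.25  0.04]
[ 65.5 -99.5 104. ] dp total [0.   0.05 1.62]
```

>>> servo_tool(
  deltas=[
    {"dp":[0,0.05,0.6],"delta_rot":[0,0,0],"hand":0.62},
    {"dp":[0,0,0.6],"delta_rot":[0,0,0],"hand":0.62},
    {"dp":[0,0,0.3],"delta_rot":[0,0,0],"hand":0.62},
    {"dp":[0,0,0.12],"delta_rot":[0,0,0],"hand":0.62},
    {"dp":[0,0,0],"delta_rot":[0,0,0],"hand":0.45},
  ],
)

```text
time: 22.12
eef_pos: [0.6016, -0.1376, 0.1058]
tool_rot: [[-0.097, 0.995, 0.0], [0.995, 0.097, -0.0], [-0.0, 0.0, -1.0]]
contact_force: [-0.2, 0.2, 0.7]
width: 0.0494
grip_force: 0.0
```

```bash
python3 -c "
from h import *
go((65.5,-99.5,104))"
```

```text
t 22.12 feed mm [  66.3 -100.9] z 105.8 w 49.4 F [-0.2  0.2  0.7] grip 0.0 rot err units [ 0.    0.   -0.03] q [ 0.67  0.51 -0.67  1.61  0.34  1.14  0.01]
[ 65.5 -99.5 104. ] dp total [ 0.04 -0.02  0.04]
```

Close gently first, centre the hand by the side force, then tighten.

>>> servo_tool(
  deltas=[
    {"dp":[0.02,0,0.04],"delta_rot":[0,0,0],"hand":0.2},
    {"dp":[0,0,0],"delta_rot":[0,0,0],"hand":0.2},
    {"dp":[0,0,0],"delta_rot":[0,0,0],"hand":0.2},
    {"dp":[0,0,0],"delta_rot":[0,0,0],"hand":0.2},
  ],
  squeeze=20,
)

```text
time: 22.62
eef_pos: [0.5998, -0.1372, 0.1039]
tool_rot: [[-0.097, 0.995, -0.004], [0.995, 0.097, -0.001], [-0.0, -0.004, -1.0]]
contact_force: [-8.1, 1.0, 5.9]
width: 0.0291
grip_force: 20.0
```

```bash
python3 -c "
from h import *
go((65.5,-99.5,104))"
```

```text
t 22.62 feed mm [  64.6 -100.3] z 103.9 w 29.1 F [-8.1  1.   5.9] grip 20.0 rot err units [-0.04  0.   -0.04] q [ 0.67  0.51 -0.67  1.61  0.34  1.14  0.01]
[ 65.5 -99.5 104. ] dp total [ 0.02  0.02 -0.  ]
```

>>> servo_tool(
  deltas=[
    {"dp":[0,-0.04,-0.02],"delta_rot":[0,0,0],"hand":0.2},
    {"dp":[0,0,0],"delta_rot":[0,0,0],"hand":0.2},
    {"dp":[0,0,0],"delta_rot":[0,0,0],"hand":0.2},
  ],
  squeeze=55,
)

```text
time: 23.0
eef_pos: [0.5996, -0.1372, 0.1041]
tool_rot: [[-0.097, 0.995, -0.0], [0.995, 0.097, 0.0], [0.0, -0.0, -1.0]]
contact_force: [3.4, -0.1, -8.7]
width: 0.0288
grip_force: 55.0
```

>>> servo_tool(
  deltas=[
    {"dp":[0,0,-0.05],"delta_rot":[0,0,0],"hand":0.2},
    {"dp":[0,0,-0.08],"delta_rot":[0,0,0],"hand":0.2},
    {"dp":[0,0,-0.08],"delta_rot":[0,0,0],"hand":0.2},
    {"dp":[0,0,-0.08],"delta_rot":[0,0,0],"hand":0.2},
    {"dp":[0,0,0],"delta_rot":[0,0,0],"hand":0.2},
  ],
)

```text
time: 23.62
eef_pos: [0.5996, -0.1371, 0.1162]
tool_rot: [[-0.097, 0.995, -0.0], [0.995, 0.097, -0.0], [-0.0, -0.0, -1.0]]
contact_force: [4.0, 0.7, -13.7]
width: 0.0284
grip_force: 55.0
```

```bash
python3 -c "
from h import *
go((65.5,-99.5,122))"
```

```text
t 23.62 feed mm [  64.4 -100.3] z 116.2 w 28.4 F [  4.    0.7 -13.7] grip 55.0 rot err units [-0.    0.   -0.03] q [ 0.67  0.5  -0.68  1.61  0.33  1.15  0.02]
[ 65.5 -99.5 122. ] dp total [ 0.02  0.03 -0.14]
```

>>> servo_tool(
  deltas=[
    {"dp":[0,0.015,-0.06],"delta_rot":[0,0,0],"hand":0.2},
    {"dp":[0,0,-0.06],"delta_rot":[0,0,0],"hand":0.2},
    {"dp":[0,0,-0.02],"delta_rot":[0,0,0],"hand":0.2},
    {"dp":[0,0,0],"delta_rot":[0,0,0],"hand":0.2},
  ],
)

```text
time: 24.12
eef_pos: [0.5997, -0.1371, 0.1214]
tool_rot: [[-0.097, 0.995, -0.001], [0.995, 0.097, 0.0], [0.0, -0.001, -1.0]]
contact_force: [-1.2, -0.1, -14.1]
width: 0.0283
grip_force: 55.0
```

>>> servo_tool(
  deltas=[
    {"dp":[0,0,-0.02],"delta_rot":[0,0,0],"hand":0.2},
    {"dp":[0,0,-0.01],"delta_rot":[0,0,0],"hand":0.2},
  ],
)

```text
time: 24.38
eef_pos: [0.5997, -0.1371, 0.1222]
tool_rot: [[-0.097, 0.995, -0.002], [0.995, 0.097, 0.0], [0.0, -0.002, -1.0]]
contact_force: [-0.0, 1.1, -21.5]
width: 0.0284
grip_force: 55.0
```

```bash
python3 -c "
from h import *
go((65.5,-99.5,122))"
```

```text
t 24.38 feed mm [  64.5 -100.3] z 122.2 w 28.4 F [ -0.    1.1 -21.5] grip 55.0 rot err units [-0.02 -0.   -0.03] q [ 0.67  0.49 -0.68  1.6   0.33  1.17  0.02]
[ 65.5 -99.5 122. ] dp total [0.02 0.03 0.  ]
```

>>> servo_tool(
  deltas=[
    {"dp":[0,0,0],"delta_rot":[0,0,0],"hand":0.2},
    {"dp":[0,0,0],"delta_rot":[0,0,0],"hand":0.2},
    {"dp":[0,0,0],"delta_rot":[0,0,0],"hand":0.2},
    {"dp":[0,0,0],"delta_rot":[0,0,0],"hand":0.2},
  ],
)

```text
time: 24.88
eef_pos: [0.5997, -0.1371, 0.1223]
tool_rot: [[-0.097, 0.995, -0.001], [0.995, 0.097, 0.0], [0.0, -0.001, -1.0]]
contact_force: [-1.9, -0.1, -25.6]
width: 0.0284
grip_force: 55.0
```

```bash
python3 - <<'E'
from h import *
go((65.5,-99.5,122))
s=snapshot("side");cv2.imwrite("pics/end.png",cv2.resize(s["pixels"][90:250,190:340],None,fx=3.7,fy=3.7,interpolation=cv2.INTER_CUBIC))
E
```

```text
t 24.88 feed mm [  64.5 -100.3] z 122.3 w 28.4 F [ -1.9  -0.1 -25.6] grip 55.0 rot err units [-0.02 -0.   -0.03] q [ 0.67  0.49 -0.68  1.6   0.33  1.17  0.02]
[ 65.5 -99.5 122. ] dp total [0.02 0.03 0.01]
```

View pics/end.png

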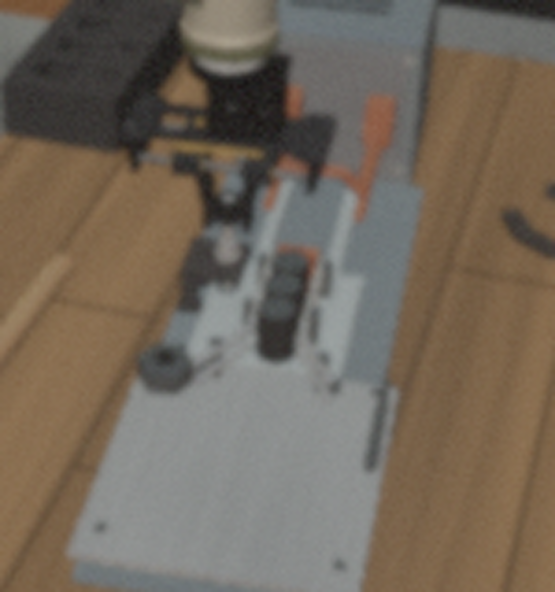

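The final view shows the three blanks standing closed up at (280,305) against the brick. The knob is held up at (228,200), and the nut and drift have not moved. Handing in.

```bash
python3 -c "
from rig import finish_job
print(finish_job())"
```

```text
the job is handed in; nothing more can be done
None
```

The job is handed in at about 25 s: the three blanks stand closed up in file against the brick stop, the knob is held up at the end of its 18 mm travel, and the carriage was left where it stands.

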